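# Make up two specimen kits

## Robot

A 6-joint arm with a two-finger parallel gripper is mounted at the origin on the work surface. World frame = base frame: x ahead of the robot, y to its left, z up, the work surface at z = 0. Lengths are in m, angles in degrees, forces in N, time in s.
With the tool pointing down it reaches from about 0.15 to 0.775 m from the base axis. Payload 6.1 kg.
Tool frame: the origin (TCP) lies between the finger pads; the fingertips stand 14 mm ahead of it and the grasp point (between the pads) lies 5 mm behind it; z points along the fingers, x is the direction in which the jaws open and shut, and the axes are right-handed (so a half turn about z gives the same grasp; the last joint's range is limited). The gripper opens to 85 mm and grips with 20 to 120 N. Pads are 22 mm wide; open, the fingers measure 114 mm over their backs; the gripper's body (76 mm by 85 mm) begins 54 mm behind the grasp point. The pads swing forward as they close: fully open they stand 13 mm farther back than shut.
Start: joints at [-69.271, 7.208, -2.269, 80.523, 0, 90], TCP at [0.186, -0.491, 0.245] pointing down, gripper open.
Joint ranges: [-155.77, 155.77], [-54.66, 111.73], [-72.52, 77.12], [-102.08, 115.82], [-83.92, 84.16], [-180, 180]. Speed limits (degrees/s): [136.94, 136.94, 172.46, 180, 180, 180].

## Interface

Orientations are given as a 3x3 rotation matrix whose columns are the frame's x, y, z axes.
In Python, from workcell import r, eoat, solver, read_camera, camera_model, hand_in, status gives the robot as it stands. Calls block until the motion is done:
- r.movep(position, orientation): joint-space move of the TCP to a pose.
- r.move_linear(position, frame=None, rate=0.15, contact_N=None): straight line of the TCP; frame=None keeps the orientation; rate is the mean speed in m/s. With contact_N (N) it stops when the force on the tool has changed by that much, and returns True; else False.
- r.move_j(angles): joint-space move.
- eoat.grip(opening, squeeze=None): finger opening in m; squeeze is the grip in N (None keeps the last); returns when the fingers have stopped.
- r.pause(seconds).
- solver.inverse_kinematics(position, orientation): joint angles nearest the present ones, or None.
- read_camera(name): name is "side" or "top" or "wrist"; returns the picture (480x640x3 uint8, red, green, blue); there is no depth.
- camera_model(name): a dict with "K" (3x3 intrinsics, pixels), "eye" and "orientation" of the camera in the world. Camera axes: x right, y down, z forward; pixel columns grow to the right and rows downward; lengths in m; the calibration is good to about 2 mm. The wrist camera is an equidistant fisheye: a pixel r from the principal point sees the ray r / f radians off the axis. A picture is of the moment at which its call begins: read the wrist's pose just before it. camera_model takes no time and is no camera call; for the wrist camera it gives the pose at the moment of the call.
A pose or a line that the arm cannot do raises r.MotionError and nothing moves.
- hand_in(): hands the job in, once; it reports no verdict.
Readings, each from a call of its own:
- status.get_clock(): time.
- status.get_joints(): joint angles.
- status.get_qvel(): joint speeds.
- status.get_joint_torque(): joint torques, N m.
- status.get_ee_pos(): TCP position.
- status.get_tcp_rot(): TCP orientation.
- status.get_force(): force on the tool from outside, world axes, zero at the start.
- status.get_ft_torque(): the same for the moment, N m.
- status.get_gripper_width(): finger opening in m.
Only numpy, scipy, OpenCV 4.12 (cv2) and the standard library are available. Lean on these libraries where they do the work, as an engineer would, in place of code of your own. Each camera call takes 0.05 s, during which the arm holds its last target.

## Task

Make up two specimen kits from the stock tray, the urgent green one first and complete before you take out anything for the blue one: the green kit gets the tall tube with the purple cap and the wide pot with the yellow lid, the blue kit the tall tube with the yellow cap and the wide pot with the purple lid. Stand each tube upright in the narrow compartment and each pot upright in the wide compartment of its tray, and let go. Leave the brown-capped tube standing in the stock, and the white rack and the white bottle where they are.

Things in the scene. Friction and masses are not known exactly. Their poses are not given: they have to be found in the camera images.
- purple_tube: self-standing tall sample tube with a purple screw cap, round: body 28 mm across in pale grey-white with a paper label, cap 30 mm across over the top 20 mm, 82 mm high in all, about 50 g, flat foot. Origin: centre of the underside, z up along its axis. Starts standing in the stock tray, on its 4 mm floor.
- yellow_tube: self-standing tall sample tube with a yellow screw cap, round: body 28 mm across in pale grey-white with a paper label, cap 30 mm across over the top 20 mm, 82 mm high in all, about 50 g, flat foot. Origin: centre of the underside, z up along its axis. Starts standing in the stock tray, on its 4 mm floor.
- brown_tube: self-standing tall sample tube with a dark brown screw cap, round: body 28 mm across in pale grey-white with a paper label, cap 30 mm across over the top 20 mm, 82 mm high in all, about 50 g, flat foot. Origin: centre of the underside, z up along its axis. Starts standing in the stock tray, on its 4 mm floor. Not needed for the kits.
- purple_pot: wide short specimen pot with a purple screw lid, round: body 46 mm across in pale grey-white with a paper label, lid 50 mm across over the top 16 mm, 68 mm high in all, about 70 g, flat foot. Origin: centre of the underside, z up along its axis. Starts standing in the stock tray, on its 4 mm floor.
- yellow_pot: wide short specimen pot with a yellow screw lid, round: body 46 mm across in pale grey-white with a paper label, lid 50 mm across over the top 16 mm, 68 mm high in all, about 70 g, flat foot. Origin: centre of the underside, z up along its axis. Starts standing in the stock tray, on its 4 mm floor.
- green_kit: green open kit tray fixed to the bench, 78 mm (its x) by 132 mm (its y), 22 mm high, walls 4 mm and floor 4 mm thick, with one wall across it. Two compartments, each 70 mm along x: the narrow one is 50 mm along y, its centre at y = -37 mm; the wide one is 70 mm along y, its centre at y = +27 mm (x = 0 for both). Origin: centre of the underside, z up. It may be on either side of the stock tray.
- blue_kit: blue open kit tray fixed to the bench, 78 mm (its x) by 132 mm (its y), 22 mm high, walls 4 mm and floor 4 mm thick, with one wall across it. Two compartments, each 70 mm along x: the narrow one is 50 mm along y, its centre at y = -37 mm; the wide one is 70 mm along y, its centre at y = +27 mm (x = 0 for both). Origin: centre of the underside, z up. It may be on either side of the stock tray.
- stock_tray: light grey shallow tray fixed to the bench, 178 mm (its x) by 262 mm (its y), rim 12 mm high, floor 4 mm thick. The five containers stand in it in two rows about 84 mm apart, 84 mm apart in the row, in any arrangement, one place being empty. Origin: centre of the underside, z up.
- rack: bystander: loose white sample rack, two white decks on steel posts, 80 mm (its x) by 160 mm (its y), 50 mm high, with three small grey-capped tubes fixed in it that reach 78 mm. Origin: centre of the underside, z up.
- white_bottle: bystander: loose plain white bottle, 60 mm across, 130 mm high, standing. Origin: centre of the underside, z up.

How it is judged:
By the outcome, as a careful person would: the job done as asked, in the order asked, and still so for the second after the job is handed in, with the robot touching nothing.
It also fails if it takes over 104 s, if anything falls off the work surface, if the arm or the gripper's body presses on something with over 40 N, if the wrist force passes 120 N, or if a joint passes its speed limit or range.

## Working session

There is one attempt and no reset: what is moved stays moved. The work goes in short steps, each a Python script; the robot and the scene stay as the last script left them, time stands still between calls to the robot, and variables do not carry over. Pictures are saved under pics/ and viewed, and the job is handed in when it is done.

```bash
ls; mkdir -p pics
python3 - <<'E'
from workcell import *
import cv2
for n in ("top","side","wrist"):
    im=read_camera(n); cv2.imwrite(f"pics/{n}0.png",im[:,:,::-1]); m=camera_model(n); print(n,m)
print(status.get_clock())
E
```

```text
pics
top {'K': array([[523.54474961,   0.        , 317.03185981],
       [  0.        , 523.54474961, 234.79146109],
       [  0.        ,   0.        ,   1.        ]]), 'eye': array([0.53526592, 0.01523119, 1.17424321]), 'orientation': array([[-0.01988423, -0.99902739,  0.03935592],
       [-0.99976849,  0.02019182,  0.00743374],
       [-0.00822118, -0.039199  , -0.9991976 ]])}
side {'K': array([[597.21742574,   0.        , 316.75055658],
       [  0.        , 597.21742574, 250.54363784],
       [  0.        ,   0.        ,   1.        ]]), 'eye': array([0.12664707, 0.63543458, 0.86263558]), 'orientation': array([[-0.82188872, -0.41534957,  0.38985083],
       [-0.56964252,  0.60228561, -0.559249  ],
       [-0.00251771, -0.68171605, -0.73161252]])}
wrist {'K': array([[371.64829954,   0.        , 321.57182535],
       [  0.        , 371.64829954, 240.65642219],
       [  0.        ,   0.        ,   1.        ]]), 'eye': array([ 0.25155966, -0.46595146,  0.37363147]), 'orientation': array([[ 0.35462652, -0.89833467, -0.25929686],
       [-0.9350066 , -0.34120245, -0.09666198],
       [-0.00163792,  0.27672318, -0.96094828]])}
0.15
```

View pics/top0.png

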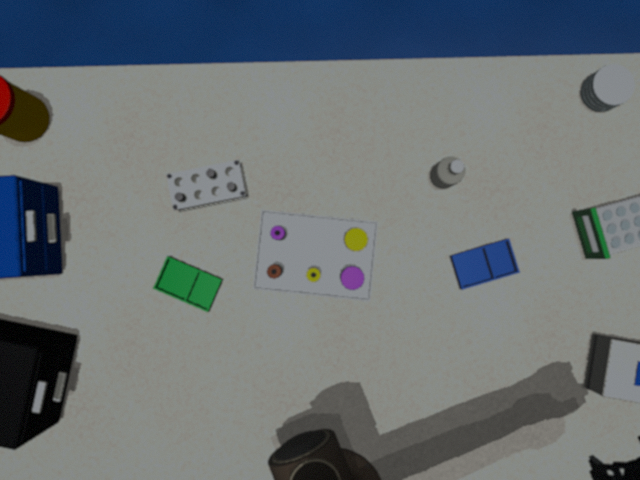

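View pics/side0.png

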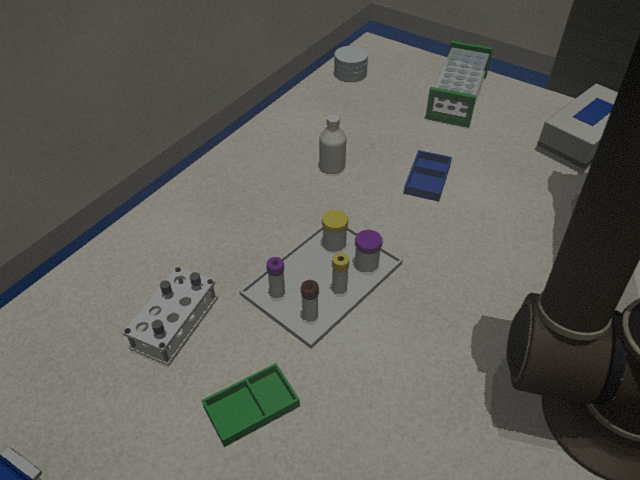

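The top view shows the stock tray at about (316,255), the green kit at (188,284) and the blue kit at (484,264). Purple tube is at (278,233), brown (275,271), yellow tube (314,274), yellow pot (356,239) and purple pot (352,278). Next I'll enlarge these areas.

Run:
```python
import cv2,numpy as np
im=cv2.imread("pics/top0.png")
def crop(x,y,w,h,s,n):
    c=cv2.resize(im[y:y+h,x:x+w],None,fx=s,fy=s,interpolation=cv2.INTER_CUBIC)
    c=np.clip(c.astype(float)*1.5,0,255).astype(np.uint8)
    for k in range(0,w,10): cv2.line(c,(k*s,0),(k*s,6 if k%50 else 14),(0,0,255),1)
    for k in range(0,h,10): cv2.line(c,(0,k*s),(6 if k%50 else 14,k*s),(0,0,255),1)
    return c
cv2.imwrite("pics/c1.png",crop(250,205,130,100,6,0))
a=crop(145,250,85,65,8,0); cv2.imwrite("pics/c2.png",a)
cv2.imwrite("pics/c3.png",crop(440,230,85,65,8,0))
```

```text
(no output)
```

View pics/c1.png

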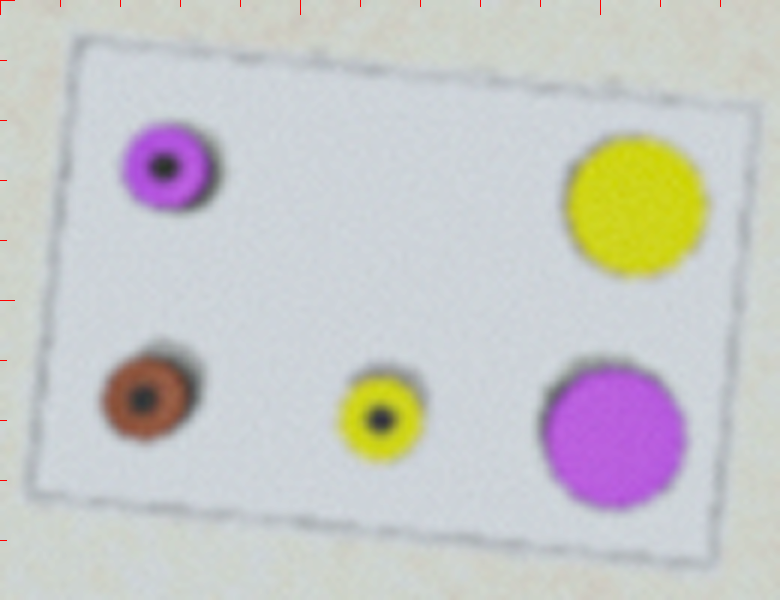

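View pics/c2.png

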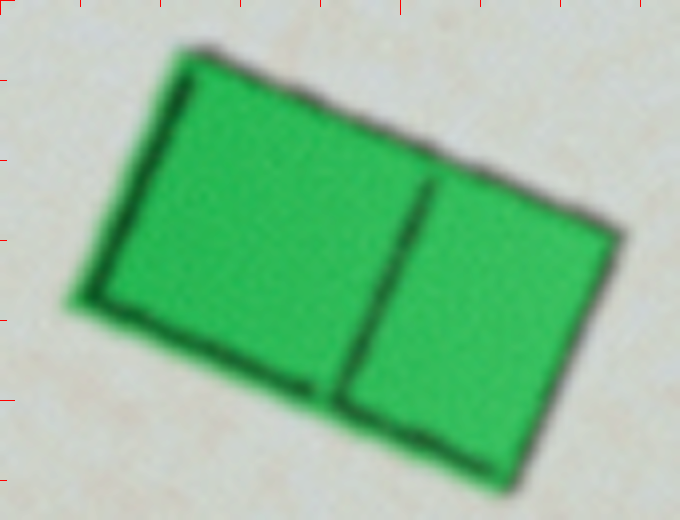

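View pics/c3.png

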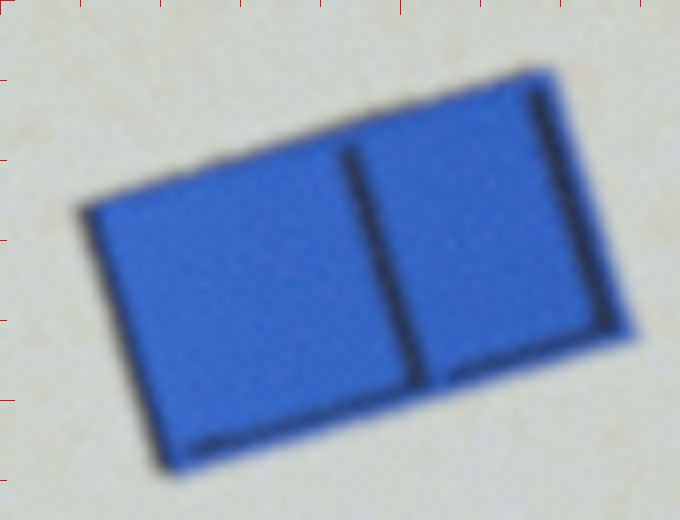

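```bash
cat > geo.py <<'E'
import numpy as np
from workcell import camera_model
def ray(n,uv,z):
    m=camera_model(n);d=m["orientation"]@np.linalg.inv(m["K"])@np.array([*uv,1.]);e=m["eye"]
    return e+d*(z-e[2])/d[2]
def proj(n,p):
    m=camera_model(n);q=m["K"]@(m["orientation"].T@(np.array(p)-m["eye"]));return q[:2]/q[2]
E
python3 - <<'E'
from geo import *
import json
f=lambda X,Y,s,ox,oy:((X+.5)/s-.5+ox,(Y+.5)/s-.5+oy)
o={}
for n,(X,Y,z) in dict(purple_tube=(167,167,.086),brown=(146,398,.086),yellow_tube=(381,419,.086),yellow_pot=(637,206,.072),purple_pot=(615,437,.072)).items():
    p=ray("top",f(X,Y,6,250,205),z); print(n,p.round(4),"side",proj("side",p).round(1)); o[n]=p[:2].tolist()
tr=[ray("top",f(X,Y,6,250,205),.012)[:2] for X,Y in ((80,40),(758,105),(714,563),(33,495))]
print("tray",np.round(tr,4),np.mean(tr,0))
for n,c,ox,oy,flip in (("green",[(187,50),(618,232),(510,490),(70,303)],145,250,0),("blue",[(90,208),(548,72),(635,335),(175,470)],440,230,0)):
    P=np.array([ray("top",f(X,Y,8,ox,oy),.022)[:2] for X,Y in c]); ctr=P.mean(0)
    # long axis from corner0/3 (wide end in picture) to corner1/2 (narrow end)
    a=(P[0]+P[3]-P[1]-P[2])/2; L=np.linalg.norm(a); W=np.linalg.norm((P[0]+P[1]-P[2]-P[3])/2)
    y=a/L
    print(n,ctr.round(4),L.round(4),W.round(4),"y",y.round(3))
    o[n+"_wide"]=(ctr+.027*y).tolist(); o[n+"_narrow"]=(ctr-.037*y).tolist(); o[n+"_x"]=[y[1],-y[0]]
    for k in ("_wide","_narrow"): print(k,np.round(o[n+k],4),"side",proj("side",[*o[n+k],.004]).round(1))
json.dump(o,open("o.json","w"))
E
```

```text
purple_tube [0.5847 0.1057 0.086 ] side [275.1 262.1]
brown [0.5049 0.1143 0.086 ] side [309.6 285.2]
yellow_tube [0.4961 0.0332 0.086 ] side [340.3 258.1]
yellow_pot [ 0.5683 -0.0579  0.072 ] side [334.5 218. ]
purple_pot [ 0.4877 -0.0484  0.072 ] side [368.1 238.2]
tray [[ 0.6359  0.1434]
 [ 0.6067 -0.1075]
 [ 0.4381 -0.0872]
 [ 0.4679  0.1634]] [0.53715041 0.02801306]
green [0.48 0.31] 0.1306 0.0763 y [0.405 0.914]
_wide [0.491  0.3347] side [236.6 411.5]
_narrow [0.4651 0.2762] side [272.4 392.5]
blue [ 0.5104 -0.3427] 0.1313 0.0753 y [-0.263  0.965]
_wide [ 0.5033 -0.3166] side [424.1 184.5]
_narrow [ 0.5201 -0.3784] side [430.2 167. ]
```

```bash
cat > h.py <<'E'
import numpy as np, json, cv2
from workcell import *
O=json.load(open("o.json")); ZT=.215
def R(xy,jaw):
    a=np.array([jaw[0],jaw[1],0.]);a/=np.linalg.norm(a);z=np.array([0,0,-1.])
    best=None;q0=np.array(status.get_joints())
    for s in (1,-1):
        M=np.column_stack([s*a,np.cross(z,s*a),z]); q=solver.inverse_kinematics([*xy,ZT],M)
        if q is None: continue
        d=np.abs(np.array(q)-q0).max()
        if abs(q[5])<170 and (best is None or d<best[0]): best=(d,M)
    return best[1]
def pick(n,jaw,g,op,sq=35):
    xy=O[n];M=R(xy,jaw);eoat.grip(op)
    r.movep([*xy,ZT],M); c=r.move_linear([*xy,g-.005],rate=.12,contact_N=15)
    eoat.grip(0.0,sq); w=status.get_gripper_width(); print(n,"contact",c,"width",round(w,4),"z",status.get_ee_pos()[2])
    r.move_linear([*xy,ZT],rate=.15); print("w lifted",round(status.get_gripper_width(),4),"t",status.get_clock())
def place(slot,jaw,g,op):
    xy=O[slot];M=R(xy,jaw); r.movep([*xy,ZT],M)
    r.move_linear([*xy,.06+g-.05],rate=.15); c=r.move_linear([*xy,g-.005+.0005],rate=.04,contact_N=8)
    print("placed contact",c,status.get_ee_pos(),"w",status.get_gripper_width())
    r.pause(.2); eoat.grip(op); r.pause(.2); r.move_linear([*xy,ZT],rate=.15); print("t",status.get_clock())
def snap(n,f):
    im=read_camera(n)[:,:,::-1]; cv2.imwrite(f"pics/{f}.png",np.clip(im*1.5,0,255).astype(np.uint8))
ty=np.array(O["brown"])-np.array(O["yellow_tube"]); ty/=np.linalg.norm(ty); tx=np.array([ty[1],-ty[0]])
E
python3 - <<'E'
from h import *
pick("purple_tube",ty,.05,.055)
snap("wrist","w1"); snap("side","s1")
print(status.get_ee_pos(),status.get_clock(), status.get_force())
E
```

```text
purple_tube contact False width 0.0277 z 0.04559434357466313
w lifted 0.0276 t 6.3167
[0.58425846 0.1056187  0.2138437 ] 6.4167 [ 0.06651393 -0.79815506 -0.35575809]
```

View pics/s1.png

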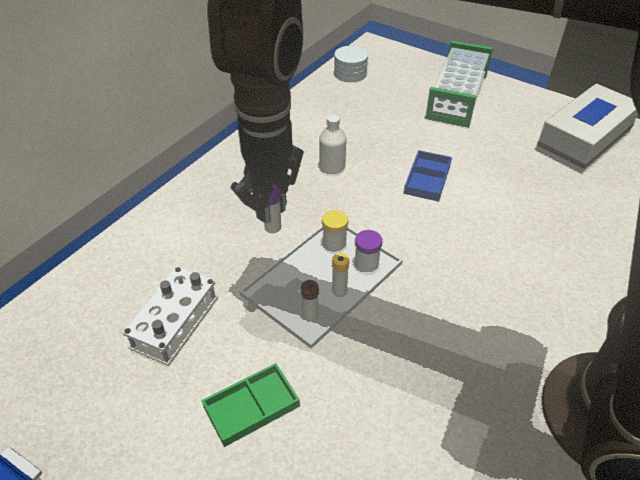

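View pics/w1.png

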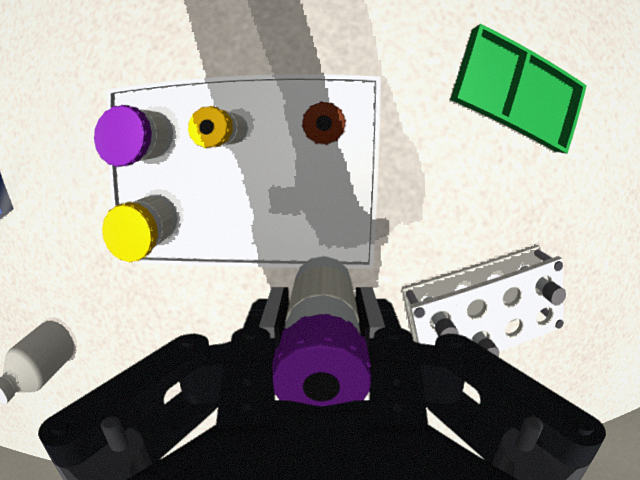

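The side view shows the purple tube held upright at (272,212), with the rest of the scene undisturbed. The wrist view shows it centred between the pads. Next I place it in the green tray.

Run:
```python
from h import *
place("green_narrow",O["green_x"],.05,.055)
pick("yellow_pot",ty,.062,.072)
snap("side","s2");snap("top","t2")
```

```text
placed contact True [0.46504059 0.27644698 0.04546429] w 0.027569242212816005
t 10.9333
yellow_pot contact False width 0.0488 z 0.05784552240376272
w lifted 0.0488 t 15.5667
```

View pics/s2.png

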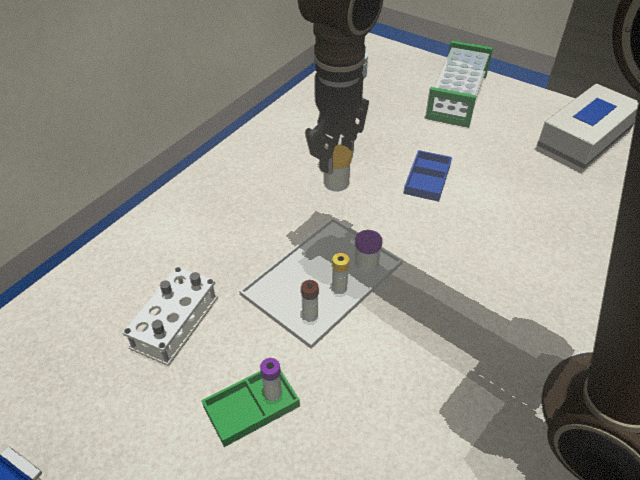

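View pics/t2.png

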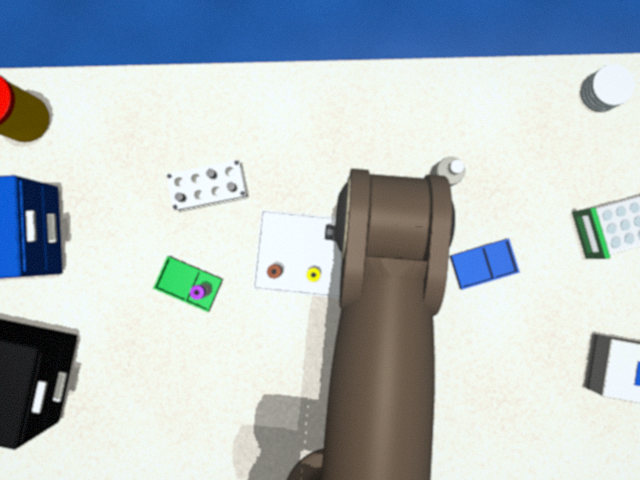

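The purple tube stands upright in the green tray's narrow compartment (side view, cap at 270,367). The yellow pot is held level at about (340,165). Continuing.

Run:
```python
from h import *
from geo import proj
place("green_wide",O["green_x"],.062,.072)
pick_xy=O["yellow_tube"]; r.movep([*pick_xy,ZT],R(pick_xy,tx))
snap("side","s3")
for s,z in (("green_narrow",.086),("green_wide",.072)): print(s,proj("side",[*O[s],z]).round(1),proj("top",[*O[s],z]).round(1))
```

```text
placed contact True [0.49064699 0.33498993 0.05762216] w 0.048782615792431434
t 20.6
green_narrow [269.3 364.9] [196.3 291.7]
green_wide [232.  389.4] [170.  279.4]
```

View pics/s3.png

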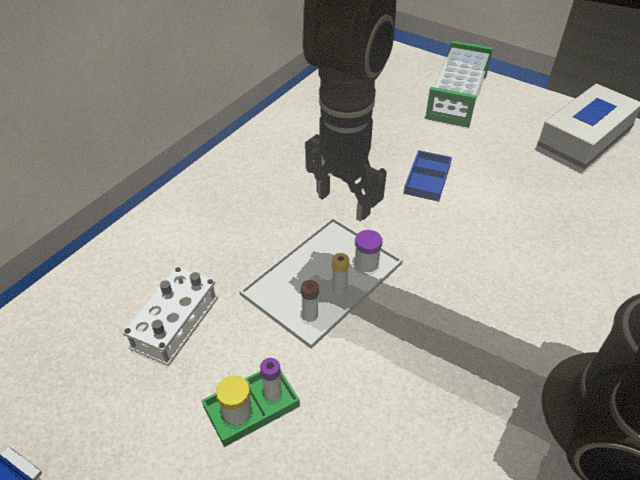

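The green kit is complete: pot lid at (233,391) and tube cap at (270,367), both upright. Now the blue kit.

Run:
```python
from h import *
pick("yellow_tube",tx,.05,.055)
place("blue_narrow",O["blue_x"],.05,.055)
pick("purple_pot",tx,.062,.072)
snap("side","s4")
```

```text
yellow_tube contact False width 0.0283 z 0.045562911719483054
w lifted 0.0281 t 25.5833
placed contact True [ 0.52012291 -0.37856375  0.04555685] w 0.02739852346811537
t 30.75
purple_pot contact False width 0.0487 z 0.05777580423011265
w lifted 0.0489 t 35.325
```

View pics/s4.png

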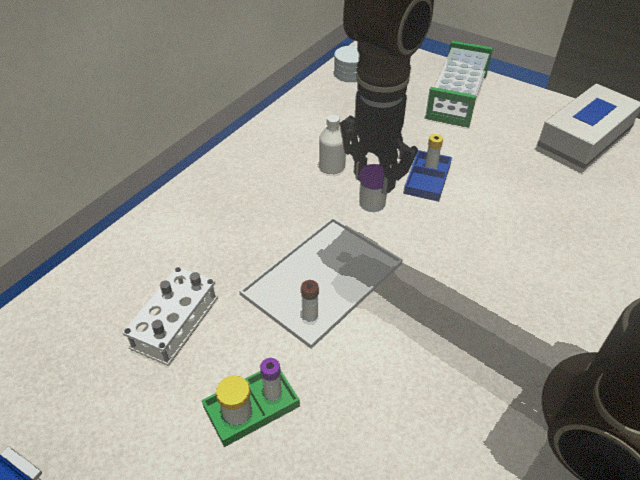

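The yellow tube stands upright in the blue tray's narrow compartment (cap at 435,140), and the purple pot is held.

Run:
```python
from h import *
from geo import proj
place("blue_wide",O["blue_x"],.062,.072)
xy=O["blue_wide"]; p=status.get_ee_pos(); r.move_linear([p[0],p[1],.30],rate=.2)
r.movep([.25,-.05,.30],R([.25,-.05],[0,1]))
snap("side","s5");snap("top","t5")
im=cv2.imread("pics/t5.png"); cc=[cv2.resize(im[y:y+65,x:x+85],None,fx=4.5,fy=4.5,interpolation=3) for x,y in ((145,245),(440,230))]
cv2.imwrite("pics/t5c.png",np.hstack(cc))
print(status.get_clock(),status.get_force())
for s,z in (("green_narrow",.086),("green_wide",.072),("blue_narrow",.086),("blue_wide",.072)): print(s,proj("side",[*O[s],z]).round(1),proj("top",[*O[s],z]).round(1))
```

```text
placed contact True [ 0.50288466 -0.31690394  0.05742545] w 0.0490460634400763
t 39.875
42.45 [-0.17238831  0.00632098  0.06881121]
green_narrow [269.3 364.9] [196.3 291.7]
green_wide [232.  389.4] [170.  279.4]
blue_narrow [435.4 137.2] [511.6 258.9]
blue_wide [428.2 159.9] [479.9 267.5]
```

View pics/s5.png

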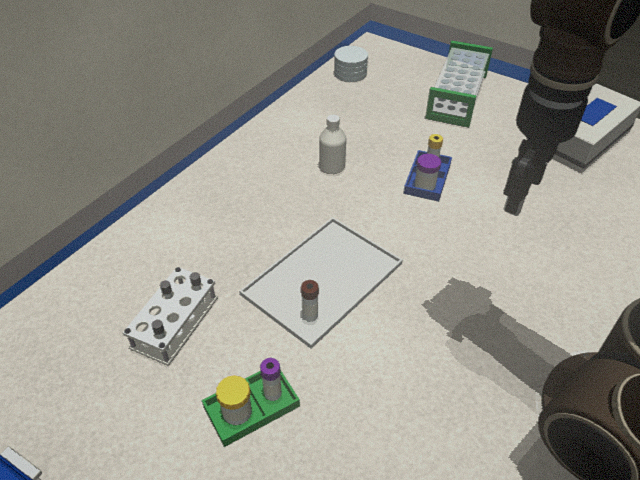

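View pics/t5c.png

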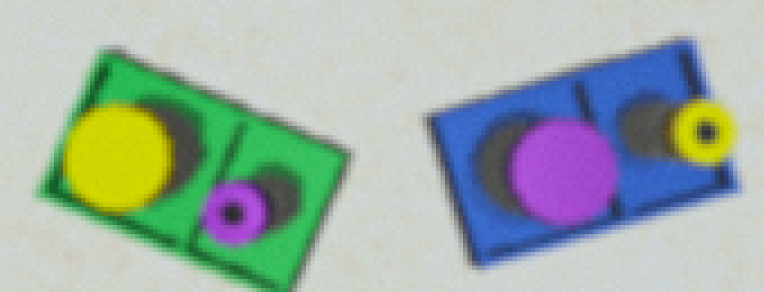

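View pics/t5.png

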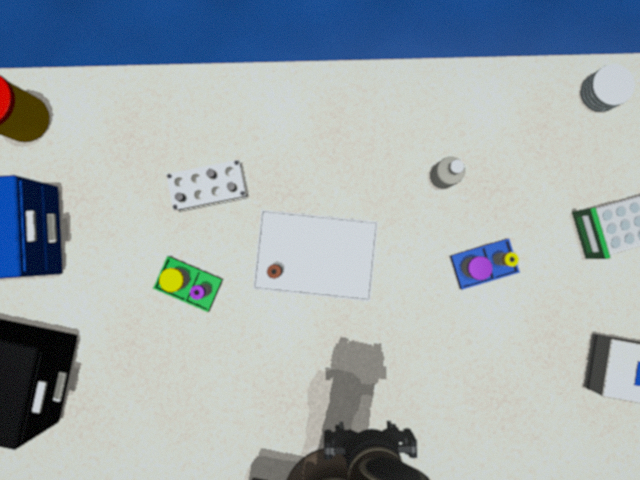

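All four containers stand within about 2–3 px of the predicted positions in both views. The brown tube (310,300), rack and bottle have not moved, and the arm is clear.

```bash
python3 -c "
from workcell import *
print(hand_in(),status.get_clock())"
```

```text
the job is handed in; nothing more can be done
the job is handed in; nothing more can be done
```

Both kits are made up and handed in, with the last clock reading before hand-in at 42.5 s of the 104 s allowed.

- **Green kit, finished first:** the purple-capped tube is in the narrow compartment and the yellow-lidded pot in the wide one. I checked it in the side camera before taking anything out for blue.
- **Blue kit:** the yellow-capped tube is in the narrow compartment and the purple-lidded pot in the wide one.

**Last checks:** the side and top pictures showed all four containers upright and released in the right compartments, within about 2–3 pixels of where I expected them. The brown-capped tube was still standing in the stock tray, and the rack and bottle appeared unmoved. The gripper was clear of everything, with under 0.2 N on the tool.

**Failed or disagreeing checks:** none failed. My first reading of the purple tube in the top picture was about 3 pixels off, but an enlarged crop brought it to within 1 pixel.

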